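# Open the socket and offer up the punch

### The job

The square socket of the aluminium block in the small green vise is barred by a yellow keeper plate: lift the plate out and hang it by its eye on the peg of the stand, letting go of it there. Then take the square punch from its wooden holder, carry it over the parts bins without touching them, and stop with it hovering upright about 10 mm above the socket, centred over it and squared up with it, touching neither block nor vise. Finish there, still holding the punch in the air, with the plate hanging on its peg and everything else on the bench left where it was.

Things in the scene. Friction and masses are not known exactly. Their poses are not given: they have to be found in the camera images.
- vise: small green machine vise fixed to the bench, base 260 (x) x 110 (y) mm, jaws up to z 70 mm, clamping an aluminium block 60 (x) x 70 (y) mm whose top is 80 mm above the bench; a screw with a T-bar sticks out to its -x, 155 mm from the origin. Origin on the bench under the block's centre; x along the vise's length, z up
- socket (a point): centre of the mouth of the block's square socket, in the plane of the block's top (80 mm above the bench): 34 x 34 mm, 30 mm deep, sides along the vise's x and y. A slot 8.5 mm wide and also 30 mm deep crosses it along the vise's y, over the block's whole width; the keeper plate stands in it
- keeper: yellow steel plate, loose, about 0.22 kg: 130 high (z) x 56 wide (y) x 6 mm thick (x), standing upright on the slot's floor, 100 mm of it above the block; origin at the centre of its lower edge, z up towards the end with the eye; it is the same seen from both faces
- keeper_eye (a point): centre of the plate's round eye, 26 mm in diameter, axis along the plate's x; 75 mm above the lower edge and 55 mm below the top edge
- peg_stand: stand fixed to the bench: grey foot 90 x 90 x 14 mm, upright dark post 16 mm in diameter up to z 168 mm at the origin's x, y, and one round steel peg 8 mm in diameter that leaves the post at z 158 mm towards the stand's -x (in general towards the robot) and rises 8 degrees; 80 mm long from the post's axis to its end, a red ball 12 mm in diameter. Origin at the centre of the underside, z up
- peg_tip (a point): centre of the red ball at the peg's free end, 169 mm above the bench
- peg_mid (a point): point on the peg's axis 42 mm from the post's axis (halfway along the peg), 164 mm above the bench: a good place for the eye to hang
- holder: wooden block fixed to the bench, 70 x 70 x 40 mm, with a square hole 26 x 26 mm in its top, whose floor is 10 mm above the bench; origin at the centre of its underside
- punch: square steel punch, loose, about 0.4 kg, standing upright in the holder's hole: shank 22 x 22 mm from its lower end up to 80 mm, dark collar 32 x 32 mm from 80 to 86 mm, blue grip 22 x 22 mm from 86 to 130 mm, cap 18 x 18 mm up to 136 mm; origin at the centre of its lower end face, x and y square to its flats, z up; all four sides are alike
- bins_left: row of three parts bins fixed to the bench, 340 long (own x) x 90 wide (own y) x 85 mm high in all, walls 4 mm; origin at the centre of its underside; stands between the vise and the things on the left (+y)
- bins_right: row of three parts bins fixed to the bench, 340 long (own x) x 90 wide (own y) x 85 mm high in all, walls 4 mm; origin at the centre of its underside; stands between the vise and the things on the right (-y)
- spray_can: spray can standing on the bench behind the vise, 66 mm in diameter, 170 mm high; origin under it; leave alone
- glue_bottle: glue bottle standing behind the vise, 56 mm in diameter, 150 mm high; origin under it; leave alone
- tape_roll: orange roll of tape lying near the robot, 90 mm in diameter, 25 mm high; origin under it; leave alone
- bolt_jar: jar standing near the robot, 60 mm in diameter, 70 mm high; origin under it; leave alone
- screwdriver: screwdriver lying at the right side of the bench (-y), along its own x; leave alone
- wrench: steel wrench lying at the left side of the bench (+y), along its own x; leave alone
Not all that is in view belongs to the job. What is shaped like the keeper but red is not meant.

How it is judged:
By the outcome, as a careful person would: the job done as asked, in the order asked, and still so for the second after the job is handed in, while the arm keeps its last pose, push and grip.
It also fails if it takes over 72 s, if anything falls off the work surface, if the arm or the gripper's body presses on something with over 40 N, if the wrist force passes 120 N, or if a joint passes its speed limit or range.

### The arm

A 6-joint arm with a two-finger parallel gripper is mounted at the origin on the work surface. World frame = base frame: x ahead of the robot, y to its left, z up, the work surface at z = 0. Lengths are in mm, angles in rad, forces in N, time in s.
With the tool pointing down it reaches from about 350 to 775 mm from the base axis. Payload 7.3 kg.
Tool frame: the origin (TCP) lies midway between the tips of the shut fingers; the grasp point (between the pads) lies 19 mm behind it (bot.tcp_to_grasp is the distance from the TCP to the grasp point, in mm); z points along the fingers, y is the line along which they close (so a half turn about z gives the same grasp; the last joint's range is limited). The gripper opens to 92 mm and grips with 3 to 60 N. Pads are 19 mm wide; open, the fingers measure 130 mm over their backs; the gripper's body (75 mm by 190 mm) begins 47 mm behind the grasp point.
Start: joints at [0.981, 0.342, 1.524, -0, 1.275, -0.146], TCP at [225.41, 474.168, 226.741] pointing down, gripper open.
Joint ranges: [-2.53, 2.53], [-0.77, 2.02], [0.04, 2.7], [-1, 4.14], [0.28, 2.66], [-3.11, 3.11]. Speed limits (rad/s): [2.57, 2.57, 3.14, 3.14, 3.14, 3.14].

### API

Orientations are given as [roll, pitch, yaw] about the fixed x, y, z axes, in that order (R = Rz(yaw) Ry(pitch) Rx(roll)).
In Python, from plant import bot, viewer gives the robot as it stands. The module is installed in compiled form; this text tells all that it offers.
- The arm moves only by the shell command python3 -m handwheel 'ROWS'. ROWS is text: rows parted by semicolons, each of 7 numbers parted by spaces: the shift along the tool's x, y, z scaled (see below), then the turn, a rotation vector about the tool's x, y, z scaled (see below), then the opening, from -1 (shut) to 1 (fully open), so that 0 is half open. In form: tx ty tz rx ry rz gripper; .... A call has 1 to 8 rows; each row is the pose to reach, as a shift and turn from the pose commanded when the call began, along the tool's axes at that moment, turning the shorter way round; what a row does not reach only later rows make up. The controller multiplies each number of a shift by 10 cm and each number of a turn by pi rad. A row lasts 1/12 s, in which the tool goes at most 41.7 mm and 7.16 degrees, less where a joint would pass 70% of its speed; a pose out of reach is approached as far as the arm can. A call with a number of a shift or a turn outside -1 to 1 is refused whole. A call with a gripper value outside its range is refused whole. The fingers move at their own pace and stop on an object; the grip force is fixed at half the most. Time passes only in rows, so rows that repeat a pose let the fingers close. It gives the time, the measured TCP pose, the force, the opening and the grip force at its end, in the units of the state.
- bot.get_obs(): the state, without advancing time (a new reading comes with each control period).
- viewer.capture(name): name is "scene" or "top"; returns a dict with "frame" (400x640x3 uint8, red, green, blue), "fov_y" (degrees; the focal length in pixels is half the picture's height over the tangent of half this angle, whatever the lens; pixels are square), "cx", "cy" (the principal point, pixels), "T" (4x4, takes a point from camera to world coordinates). Camera axes: x right, y down, z forward; pixel columns grow to the right and rows downward; lengths in mm; the calibration is good to about 2 mm. A picture is of the moment at which its call begins. There is no depth.
- bot.close_job(): hands the job in; it is judged then, once.
Trained networks look in a picture, given as the dict that the camera call returned (one of the last four; its "shot" number tells which), for a name from the list of things; names that differ only in an ending like _2 or _b are one class to them, and where a whole thing is asked for, a point or a joint stands for the part that bears it (a point fixed in the world has none). Each returns a list of dicts, best first, with "score" (0 to 1); they miss things now and then, are a little off and sometimes report something else, mostly with a low value. They report only what shows in the picture. A call takes as long as a camera call. They do not tell look-alikes from the thing itself.
- viewer.recognise(target, picture): "centre" ([column, row] in pixels, amid what is visible of it).
- viewer.cut_out(target, picture): "pixels" (400x640 bool, what is visible of it) and "centre" ([column, row] in pixels, amid what is visible of it).
The state is a dict: "time": time; "joint_positions": joint angles; "dq": joint speeds; "tau": joint torques, N m; "tool_pos": TCP position; "tcp_rot": TCP orientation; "contact_force": force on the tool from outside, world axes, zero at the start; "moment": the same for the moment, N m; "grip_width": finger opening in mm; "finger_force": force on a finger pad.
Only numpy, scipy, OpenCV 4.12 (cv2) and the standard library are available. Lean on these libraries where they do the work, as an engineer would, in place of code of your own. Each camera call takes 0.05 s, during which the arm holds its last target. There are 200 camera calls.

## Working session

There is one attempt and no reset: what is moved stays moved. The work goes in short steps, Python scripts to look and compute and a shell command to move; the robot and the scene stay as the last step left them, time stands still between calls to the robot, and variables do not carry over. Pictures are saved under pics/ and viewed, at most 13 in all, crops included, and the job is handed in when it is done.

```bash
mkdir -p pics
python3 - <<'E'
from plant import bot, viewer
import cv2,numpy as np,pickle
o=bot.get_obs();print(o)
for n in("scene","top"):
    p=viewer.capture(n);cv2.imwrite(f"pics/{n}0.png",p["frame"][:,:,::-1])
    print(n,p["fov_y"],p["cx"],p["cy"],np.round(p["T"],3).tolist(),p.keys())
    for t in["vise","socket","keeper","keeper_eye","peg_stand","peg_tip","peg_mid","holder","punch","bins_left","bins_right"]:
        print(t,[(round(d["score"],2),np.round(d["centre"],1).tolist()) for d in viewer.recognise(t,p)][:4])
    pickle.dump(p,open(f"{n}0.pkl","wb"))
E
```

```text
{'time': 0.0, 'joint_positions': array([ 9.81014405e-01,  3.42695643e-01,  1.52504167e+00, -1.60816462e-05,
        1.27540321e+00, -1.46015335e-01]), 'dq': array([-3.69418513e-04,  7.20713922e-05, -9.66031238e-04,  1.14939827e-03,
        7.18726307e-04, -3.40690165e-04]), 'tau': array([-4.01893567e-04, -4.31257474e+01, -2.44214487e+01,  7.16383453e-02,
        5.61140198e-02, -9.95096025e-05]), 'tool_pos': array([225.16050549, 473.79901967, 226.05041962]), 'tcp_rot': array([-3.14005901e+00, -2.09996899e-04,  2.69783060e+00]), 'contact_force': array([ 0.50723173, -0.16889486, -0.8638688 ]), 'moment': array([-0.00772056,  0.01645076, -0.01433977]), 'finger_force': 0.0, 'grip_width': 91.5249188792353}
scene 57.761521903562944 320.4143366088792 199.10048858420006 [[0.026, 0.794, -0.607, 1224.193], [1.0, -0.011, 0.028, -42.611], [0.016, -0.608, -0.794, 1021.462], [0.0, 0.0, 0.0, 1.0]] dict_keys(['frame', 'fov_y', 'cx', 'cy', 'T', 'shot'])
vise [(0.9, [322.0, 237.7])]
socket [(0.68, [321.7, 233.2])]
keeper [(0.81, [311.0, 172.0]), (0.6, [324.6, 210.9]), (0.36, [430.2, 220.0])]
keeper_eye
[... 610 characters left out ...]
'cx', 'cy', 'T', 'shot'])
vise [(0.82, [328.6, 200.8]), (0.66, [312.0, 122.4]), (0.41, [431.5, 206.9]), (0.21, [442.7, 204.6])]
socket [(0.91, [328.3, 202.1]), (0.62, [431.7, 206.0])]
keeper [(0.68, [338.5, 268.8]), (0.44, [218.1, 204.0])]
keeper_eye [(0.69, [341.9, 266.8]), (0.49, [331.8, 195.0]), (0.16, [213.7, 203.0])]
peg_stand [(0.7, [440.3, 205.1]), (0.67, [216.5, 203.5])]
peg_tip [(0.84, [215.5, 202.7]), (0.18, [251.0, 287.7])]
peg_mid [(0.92, [217.1, 203.8]), (0.69, [247.9, 285.0])]
holder [(0.69, [432.3, 210.0])]
punch [(0.52, [260.3, 270.3]), (0.44, [444.4, 205.3])]
bins_left [(0.83, [265.9, 194.6])]
bins_right [(0.9, [391.2, 196.4]), (0.57, [442.8, 205.9]), (0.16, [483.7, 211.9])]
```

View pics/scene0.png

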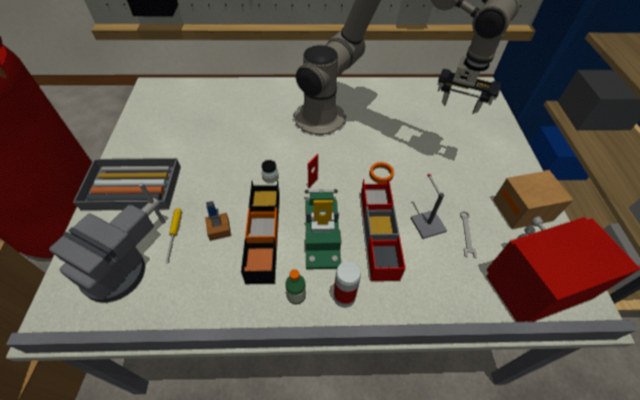

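View pics/top0.png

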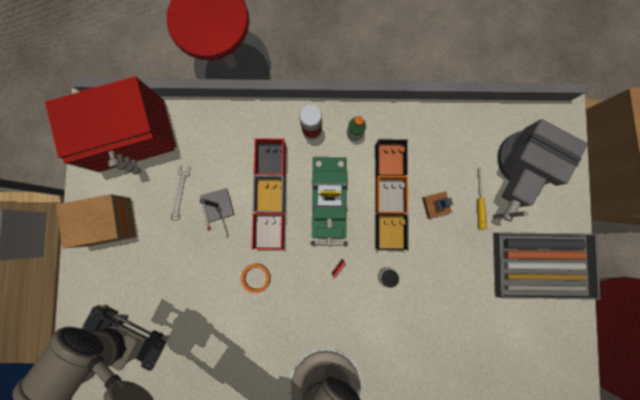

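The yellow keeper is at scene (323,211) and top (331,195), standing in the vise. The red look-alike is at scene (313,171) and top (338,268), near the robot. The yellow one in the block fits the description. The stand is at scene (430,222) and top (217,203). The holder is at scene (217,228) and top (437,205). I'll confirm with an enlarged crop.

```bash
cat > h.py <<'E'
import cv2,numpy as np,pickle
def f(p): return p["frame"].shape[0]/2/np.tan(np.radians(p["fov_y"])/2)
def proj(p,X):
    X=np.atleast_2d(X);T=np.array(p["T"]);c=(X-T[:3,3])@T[:3,:3]
    return np.c_[p["cx"]+f(p)*c[:,0]/c[:,2],p["cy"]+f(p)*c[:,1]/c[:,2]]
def onz(p,uv,z):
    T=np.array(p["T"]);uv=np.atleast_2d(uv)
    d=np.c_[(uv[:,0]-p["cx"])/f(p),(uv[:,1]-p["cy"])/f(p),np.ones(len(uv))]@T[:3,:3].T
    return T[:3,3]+d*((z-T[2,3])/d[:,2])[:,None]
def crop(p,u,v,w,h,s,grid=10):
    im=p["frame"][v:v+h,u:u+w,::-1].copy();im=cv2.resize(im,None,fx=s,fy=s,interpolation=cv2.INTER_CUBIC)
    for a in range(-(-u//grid)*grid,u+w,grid):
        cv2.line(im,(int((a-u+.5)*s),0),(int((a-u+.5)*s),6),(255,0,255),1);cv2.putText(im,str(a),(int((a-u)*s),16),0,.33,(255,0,255),1)
    for a in range(-(-v//grid)*grid,v+h,grid):
        cv2.line(im,(0,int((a-v+.5)*s)),(6,int((a-v+.5)*s)),(255,0,255),1);cv2.putText(im,str(a),(7,int((a-v+.5)*s)+4),0,.33,(255,0,255),1)
    return im
E
python3 - <<'E'
from h import *
t=pickle.load(open("top0.pkl","rb"));s=pickle.load(open("scene0.pkl","rb"))
a=np.hstack([crop(t,308,150,44,50,6),crop(t,195,180,44,50,6),crop(t,418,180,44,50,6)])
b=np.hstack([crop(s,300,190,44,50,6),crop(s,408,170,44,75,6)[:0] if 0 else crop(s,408,190,44,50,6),crop(s,198,195,44,50,6)])
cv2.imwrite("pics/c1.png",np.vstack([a,b]))
E
```

```text
(no output)
```

View pics/c1.png

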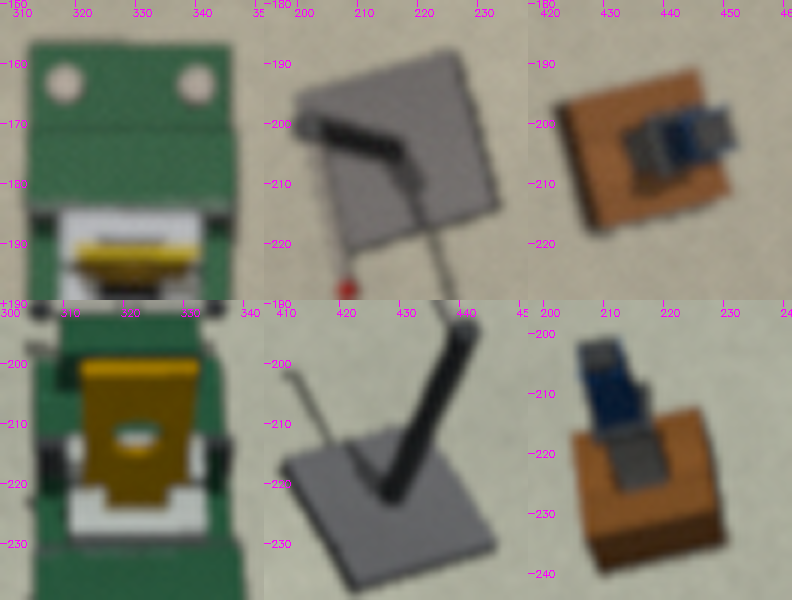

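The crop confirms that the yellow plate stands in the block's slot in the vise, with the red one well away. The peg ball is at top (207.5,228). The dark line at top (219-226,210-230) is only the peg's shadow. Next I'll fit the poses with rendered silhouettes.

```bash
cat > fit.py <<'E'
from h import *
from scipy.optimize import minimize
S=8
def box(x,y,yaw,bx):
    x0,x1,y0,y1,z0,z1=bx
    P=np.array([[a,b,c] for a in(x0,x1) for b in(y0,y1) for c in(z0,z1)],float)
    c,s=np.cos(yaw),np.sin(yaw)
    return np.c_[x+c*P[:,0]-s*P[:,1],y+s*P[:,0]+c*P[:,1],P[:,2]]
def render(p,Xs,roi):
    u,v,w,h=roi;m=np.zeros((h*S,w*S),np.uint8)
    for X in Xs:
        q=(proj(p,X)-[u,v]+.5)*S   # pixel centre at integer
        hull=cv2.convexHull(np.round(q*16).astype(np.int32))
        cv2.fillConvexPoly(m,hull,255,shift=4)
    return cv2.blur(cv2.resize(m,(w,h),interpolation=cv2.INTER_AREA).astype(float)/255,(2,2)) if 0 else cv2.GaussianBlur(cv2.resize(m,(w,h),interpolation=cv2.INTER_AREA).astype(float)/255,(3,3),.7)
def fit(views,bxs,g,steps=(5,5,.1)):
    # views: list of (pic,roi,softmask)
    def cost(t):
        x,y,a=g[0]+t[0]*steps[0],g[1]+t[1]*steps[1],g[2]+t[2]*steps[2]
        return sum(np.sum((render(p,[box(x,y,a,b) for b in bxs],r)-m)**2) for p,r,m in views)
    best=min((minimize(cost,t0,method="Nelder-Mead",options=dict(xatol=.01,fatol=.01,initial_simplex=np.vstack([t0,np.array(t0)+np.eye(3)]))) for t0 in([0,0,0],[1,-1,.5],[-1,1,-.5])),key=lambda r:r.fun)
    return np.array(g)+best.x*steps,best.fun
def sm(p,roi,fn):
    u,v,w,h=roi;im=p["frame"][v:v+h,u:u+w].astype(float);return np.clip(fn(im[...,0],im[...,1],im[...,2]),0,1)
E
python3 - <<'E'
from fit import *
t=pickle.load(open("top0.pkl","rb"));s=pickle.load(open("scene0.pkl","rb"))
for p,pts in((t,dict(bg=(205,240),foot=(215,195),wood=(425,205),block=(322,187),ytop=(330,191),yface=(331,194),green=(330,165),blue=(444,203))),(s,dict(bg=(405,240),foot=(440,225),wood=(205,222),wside=(215,235),block=(330,226),ytop=(322,201),yface=(318,210),green=(325,195),blue=(209,207)))):
    print({k:p["frame"][v[1],v[0]].tolist() for k,v in pts.items()})
print("eye/peg tip world z=169:",onz(t,[207.3,228],169),onz(s,[429,176],169))
# red ball
for p,r in((t,(198,218,20,20)),(s,(418,165,24,20))):
    u,v,w,h=r;im=p["frame"][v:v+h,u:u+w].astype(float);m=np.clip(im[...,0]-im[...,1:].max(2)-25,0,None);yy,xx=np.mgrid[v:v+h,u:u+w]
    c=[(m*xx).sum()/m.sum(),(m*yy).sum()/m.sum()];print("ball",c,m.max(),onz(p,c,169))
E
```

```text
{'bg': [166, 161, 142], 'foot': [110, 106, 105], 'wood': [61, 45, 33], 'block': [181, 182, 186], 'ytop': [156, 137, 52], 'yface': [93, 71, 16], 'green': [57, 97, 71], 'blue': [21, 35, 54]}
{'bg': [181, 184, 165], 'foot': [101, 102, 104], 'wood': [149, 134, 112], 'wside': [59, 37, 16], 'block': [175, 181, 177], 'ytop': [155, 117, 0], 'yface': [85, 65, 0], 'green': [38, 86, 60], 'blue': [21, 34, 54]}
eye/peg tip world z=169: [[481.00520581 335.65453246 169.        ]] [[485.7671196 330.3999126 169.       ]]
ball [np.float64(208.3080808080808), np.float64(227.92676767676767)] 67.0 [[481.23795435 332.86561282 169.        ]]
ball [np.float64(428.8192771084337), np.float64(174.56626506024097)] 56.0 [[479.81037081 331.07579076 169.        ]]
```

```bash
sed -i 's/np.sum((render(p,\[box(x,y,a,b) for b in bxs\],r)-m)\*\*2)/np.nansum((render(p,[box(x,y,a,b) for b in bxs],r)-m)**2)/' fit.py
cat > m0.py <<'E'
from fit import *
t=pickle.load(open("top0.pkl","rb"));s=pickle.load(open("scene0.pkl","rb"))
def run(name,rt,rs,fn,bxs,g):
    vs=[(t,rt,fn(t,rt)),(s,rs,fn(s,rs))]
    for n,v in(("both",vs),("top",vs[:1]),("scene",vs[1:])):
        r,c=fit(v,bxs,g);print(name,n,np.round(r,3),round(np.degrees(r[2]),2),round(c,2),[int(np.nansum(q[2])) for q in v])
def R(p,r): 
    u,v,w,h=r;im=p["frame"][v:v+h,u:u+w].astype(float);return im[...,0],im[...,1],im[...,2]
def yel(p,r):
    R_,G,B=R(p,r);q=(R_-B)/(R_+B+1);return np.clip((q-.12)/.33,0,1)*(G>35)
def wood(p,r):
    a,g,b=R(p,r);q=(a-b)/(a+b+1);m=np.clip((q-.13)/.2,0,1);m[cv2.dilate(((b>a-3)&(a<110)).astype(np.uint8),np.ones((3,3)))>0]=np.nan;return m
def foot(p,r):
    a,g,b=R(p,r);bg=np.percentile(g,90);m=np.clip((bg-5-g)/(.55*bg-.0*g-bg*.25),0,1);return m
def blue(p,r):
    a,g,b=R(p,r);return np.clip((b-a-4)/22,0,1)
def blk(p,r):
    a,g,b=R(p,r);m=np.clip((np.minimum(a,b)-80)/80,0,1);m[cv2.dilate(((a-b>25)).astype(np.uint8),np.ones((3,3)))>0]=np.nan;return m
run("keeper",(316,182,30,20),(306,192,32,36),yel,[(-3,3,-28,28,80,180),(-3,3,-17,17,66,80)],(475,0,0))
run("holder",(418,183,40,40),(198,200,40,45),wood,[(-35,35,-35,35,0,40)],(455,-362,.2))
run("foot",(196,184,42,42),(408,206,44,36),foot,[(-45,45,-45,45,0,14)],(460,350,.2))
run("grip",(435,192,20,20),(200,198,20,24),blue,[(-11,11,-11,11,96,140)],(455,-362,.2))
run("block",(315,181,30,38),(308,205,30,28),blk,[(-30,30,-35,35,79.5,80)],(470,0,0))
a,g,b=R(t,(300,150,60,90));m=((g-a>12)&(g>b+5)).astype(np.uint8);c=max(cv2.findContours(m,0,1)[0],key=cv2.contourArea);rc=cv2.minAreaRect(c);print("green",rc)
ys,xs=np.nonzero(m)
for r0,r1 in((158,180),(215,235)):
  L=[(y,xs[ys==y].min(),xs[ys==y].max()) for y in range(r0-150,r1-150)];L=np.array(L);print(np.polyfit(L[:,0],L[:,1],1),np.polyfit(L[:,0],L[:,2],1))
E
python3 m0.py
```

```text
keeper both [4.52778e+02 1.38890e+01 8.90000e-02] 5.09 487.98 [106, 403]
keeper top [475.   0.   0.] 0.0 98.36 [106]
keeper scene [4.52778e+02 1.38890e+01 8.90000e-02] 5.09 389.62 [403]
holder both [ 381.667 -421.259    1.707] 97.83 750.84 [372, 410]
holder top [ 4.55e+02 -3.62e+02  2.00e-01] 11.46 352.74 [372]
holder scene [ 381.667 -421.259    1.707] 97.83 398.1 [410]
foot both [5.55958e+02 3.53690e+02 3.02000e-01] 17.29 79.22 [901, 769]
foot top [555.445 354.304   1.89 ] 108.29 28.28 [901]
foot scene [5.56879e+02 3.53231e+02 2.86000e-01] 16.39 46.24 [769]
grip both [ 4.55e+02 -3.62e+02  2.00e-01] 11.46 101.16 [35, 83]
grip top [ 4.55e+02 -3.62e+02  2.00e-01] 11.46 27.66 [35]
grip scene [ 4.55e+02 -3.62e+02  2.00e-01] 11.46 73.51 [83]
block both [470.   0.   0.] 0.0 322.71 [252, 120]
block top [470.   0.   0.] 0.0 218.42 [252]
block scene [470.   0.   0.] 0.0 104.3 [120]
green ((28.5, 72.5), (29.0, 33.0), 90.0)
[-1.18577075e-02  1.31739130e+01] [ 0.06606437 44.18690006]
[-0.02706767 14.11654135] [8.27067669e-03 4.43338346e+01]
```

```bash
python3 - <<'E'
import re
x=open("m0.py").read()
x=x.replace("(475,0,0))","tuple(onz(t,[331,191],180)[0][:2])+(0,))").replace("(455,-362,.2))","hg)").replace("(470,0,0))","tuple(onz(t,[328.7,199],80)[0][:2])+(0,))").replace("(460,350,.2)","(556,354,.28)")
x=x.replace('run("keeper"','hg=tuple((onz(t,[437.5,204],40)[0]+onz(s,[215,221],40)[0])[:2]/2)+(.28,);print(hg)\nrun("keeper"')
open("m0.py","w").write(x)
E
python3 m0.py|grep -v foot
```

```text
(np.float64(561.3775609843224), np.float64(-346.9786537535499), 0.28)
keeper both [ 5.8479e+02 -5.5920e+00  9.0000e-03] 0.51 52.34 [106, 403]
keeper top [ 5.85201e+02 -4.67000e+00  1.40000e-02] 0.83 9.43 [106]
keeper scene [ 5.83527e+02 -6.00500e+00 -1.40000e-02] -0.79 39.53 [403]
holder both [ 5.64467e+02 -3.46542e+02  2.78000e-01] 15.9 69.52 [372, 410]
holder top [ 5.65008e+02 -3.47163e+02  2.62000e-01] 15.03 34.67 [372]
holder scene [ 5.62213e+02 -3.47049e+02  2.93000e-01] 16.8 28.65 [410]
grip both [ 5.66423e+02 -3.44643e+02  3.69000e-01] 21.15 65.95 [35, 83]
grip top [ 5.63424e+02 -3.38979e+02  2.72000e-01] 15.59 39.93 [35]
grip scene [ 5.70041e+02 -3.43591e+02  4.16000e-01] 23.86 18.25 [83]
block both [ 5.86525e+02 -3.76400e+00 -6.00000e-03] -0.35 37.56 [252, 120]
block top [ 5.86213e+02 -2.72000e+00 -7.00000e-03] -0.41 27.76 [252]
block scene [ 5.86966e+02 -4.95100e+00 -7.00000e-03] -0.39 6.34 [120]
green ((28.5, 72.5), (29.0, 33.0), 90.0)
[-1.18577075e-02  1.31739130e+01] [ 0.06606437 44.18690006]
[-0.02706767 14.11654135] [8.27067669e-03 4.43338346e+01]
```

Fits: keeper about (585,-5) with yaw about 0, block about (586.5,-4), stand (556,354) with yaw 17°, holder (564.5,-346.5) with yaw 16°. First move: lift and square the yaw.

```bash
python3 -m handwheel '0 0 -0.3 0 0 0.04 0; 0 0 -0.5 0 0 0.08 0; 0 0 -0.75 0 0 0.12 0; 0 0 -0.75 0 0 0.15 0; 0 0 -0.75 0 0 0.18 0; 0 0 -0.75 0 0 0.18 0'; python3 -m handwheel '0 0 0 0 0 0.04 0; 0 0 0 0 0 0.08 0; 0 0 0 0 0 0.12 0; 0 0 0 0 0 0.15 0; 0 0 0 0 0 0.1788 0; 0 0 0 0 0 0.1788 0; 0 0 0 0 0 0.1788 0'
```

```text
time: 1.7
tool_pos: [225.5, 474.2, 302.2]
tcp_rot: [3.141, -0.0, 2.129]
contact_force: [0.6, 0.3, -0.6]
grip_width: 56.5
finger_force: 0.0
time: 2.28
tool_pos: [225.4, 474.1, 301.5]
tcp_rot: [-3.141, 0.0, 1.575]
contact_force: [-0.2, 0.5, -0.1]
grip_width: 45.6
finger_force: 0.0
```

```bash
python3 -m handwheel '-0.3 0.22 0 0 0 0 0; -0.6 0.45 0 0 0 0 0; -0.96 0.72 0 0 0 0 0'; python3 -m handwheel '-0.3 0.22 0 0 0 0 0; -0.6 0.45 0 0 0 0 0; -0.96 0.72 0 0 0 0 0'; python3 -m handwheel '-0.3 0.22 0 0 0 0 0; -0.6 0.45 0 0 0 0 0; -0.96 0.72 0 0 0 0 0';  python3 -m handwheel '-0.3 0.22 0 0 0 0 0; -0.6 0.45 0 0 0 0 0; -0.96 0.72 0 0 0 0 0'; python3 -m handwheel '-0.3 0.22 0 0 0 0 0; -0.6 0.45 0 0 0 0 0; -0.95 0.716 0 0 0 0 0; -0.95 0.716 0 0 0 0 0; -0.95 0.716 0 0 0 0 0'|head -3;  python3 -m handwheel '0 0 0.3 0 0 0 0; 0 0 0.6 0 0 0 0; 0 0 0.9 0 0 0 0; 0 0 0.9 0 0 0 0; 0 0 0.9 0 0 0 0'
cat > see.py <<'E'
import sys
from plant import bot,viewer
from h import *
i=sys.argv[1]
for n in("scene","top"):
    pickle.dump(viewer.capture(n),open(f"{n}{i}.pkl","wb"))
o=bot.get_obs();print(o["time"],np.round(o["tool_pos"],1),np.round(o["tcp_rot"],4),np.round(o["contact_force"],1),round(o["grip_width"],1),o["finger_force"],np.round(o["joint_positions"],2))
E
python3 see.py 1
python3 - <<'E'
from h import *
s=pickle.load(open("scene1.pkl","rb"));t=pickle.load(open("top1.pkl","rb"))
cv2.imwrite("pics/c2.png",np.hstack([crop(s,290,155,65,75,6),crop(t,300,160,65,75,6)]))
E
```

```text
time: 2.53
tool_pos: [295.4, 380.2, 301.5]
tcp_rot: [-3.141, 0.0, 1.578]
contact_force: [1.0, 0.0, -0.2]
grip_width: 45.9
finger_force: 0.0
time: 2.78
tool_pos: [365.8, 286.2, 301.8]
tcp_rot: [3.141, -0.0, 1.576]
contact_force: [1.2, 0.0, 0.0]
grip_width: 46.1
finger_force: 0.0
time: 3.03
tool_pos: [435.9, 192.7, 301.9]
tcp_rot: [3.141, -0.001, 1.576]
contact_force: [1.8, 0.5, -0.4]
grip_width: 45.9
finger_force: 0.0
time: 3.28
tool_pos: [505.9, 99.3, 301.8]
tcp_rot: [3.141, -0.0, 1.575]
contact_force: [1.1, 0.1, -0.1]
grip_width: 45.9
finger_force: 0.0
time: 3.7
tool_pos: [577.6, 3.8, 300.5]
tcp_rot: [-3.14, -0.0, 1.571]
time: 4.12
tool_pos: [575.8, 7.0, 211.4]
tcp_rot: [-3.139, -0.001, 1.574]
contact_force: [-0.5, -0.9, 0.6]
grip_width: 45.7
finger_force: 0.0
4.2167 [577.7   6.4 214. ] [3.1383e+00 2.0000e-04 1.5725e+00] [0.4 0.1 0.3] 46.2 0.0 [-0.12  0.45  1.4   0.    1.29 -0.12]
```

View pics/c2.png

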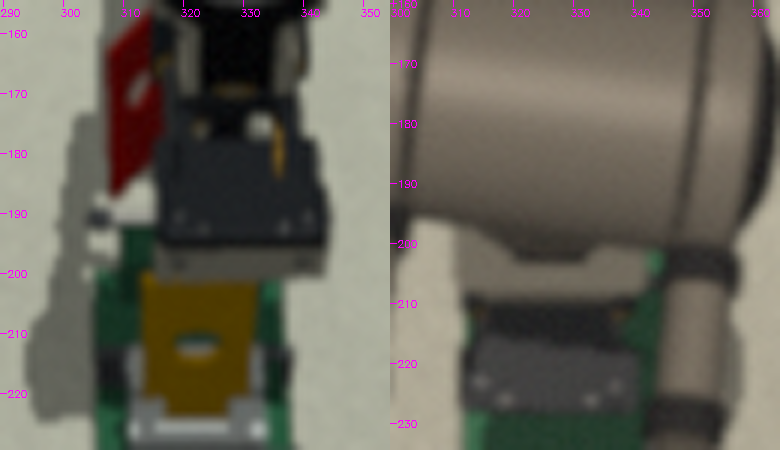

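The gripper is about 10 mm off towards +y: the fingers centre on scene column 329, the plate on 322. Over-long rows were clipped. I'll correct this and then read the settled pose.

```bash
python3 -m handwheel '-0.115 0.073 0 0 0 0 0; -0.115 0.073 0 0 0 0 0; -0.115 0.073 0 0 0 0 0'; for i in 1 2 3; do python3 -m handwheel '0 0 0 0 0 0 0' | sed -n 2,3p; done; python3 see.py 2
python3 - <<'E'
from h import *
s=pickle.load(open("scene2.pkl","rb"));t=pickle.load(open("top2.pkl","rb"))
cv2.imwrite("pics/c3.png",np.hstack([crop(s,300,170,45,60,8),crop(t,305,180,45,60,8)]))
E
```

```text
time: 4.47
tool_pos: [585.1, -6.6, 212.9]
tcp_rot: [3.139, 0.0, 1.57]
contact_force: [0.1, -0.1, -0.8]
grip_width: 45.9
finger_force: 0.0
tool_pos: [584.5, -6.1, 212.4]
tcp_rot: [3.141, -0.0, 1.57]
tool_pos: [584.3, -5.8, 212.0]
tcp_rot: [3.141, -0.0, 1.57]
tool_pos: [584.2, -5.7, 211.8]
tcp_rot: [3.141, -0.0, 1.571]
4.8167 [584.2  -5.7 211.8] [ 3.1416e+00 -1.0000e-04  1.5707e+00] [ 0.3 -0.5 -0.4] 46.1 0.0 [-0.14  0.46  1.38  0.    1.3  -0.14]
```

View pics/c3.png

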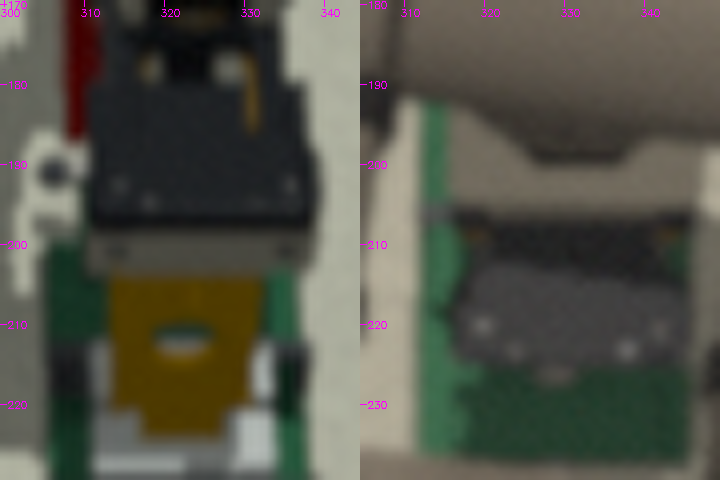

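The gripper is now centred over the plate in scene (gripper cols 310-337, plate cols 313-331). Descend and close.

```bash
python3 -m handwheel '0 0 0.2 0 0 0 0; 0 0 0.4 0 0 0 0; 0 0 0.6 0 0 0 0; 0 0 0.6 0 0 0 0; 0 0 0.6 0 0 0 0; 0 0 0.6 0 0 0 0'; python3 -m handwheel '0 0 0 0 0 0 -0.8; 0 0 0 0 0 0 -0.8; 0 0 0 0 0 0 -0.8; 0 0 0 0 0 0 -0.8; 0 0 0 0 0 0 -0.8; 0 0 0 0 0 0 -0.8; 0 0 0 0 0 0 -0.8; 0 0 0 0 0 0 -0.8';  python3 -m handwheel '0 0 0 0 0 0 -1; 0 0 0 0 0 0 -1; 0 0 0 0 0 0 -1; 0 0 0 0 0 0 -1; 0 0 0 0 0 0 -1'
```

```text
time: 5.32
tool_pos: [584.9, -5.8, 152.9]
tcp_rot: [3.14, 0.0, 1.571]
contact_force: [0.2, -0.3, 0.3]
grip_width: 45.8
finger_force: 0.0
time: 5.98
tool_pos: [584.2, -5.8, 151.7]
tcp_rot: [3.142, -0.0, 1.571]
contact_force: [0.1, -0.1, -0.7]
grip_width: 9.5
finger_force: 0.0
time: 6.4
tool_pos: [584.7, -5.8, 151.7]
tcp_rot: [3.14, -0.0, 1.571]
contact_force: [4.8, 0.6, -2.4]
grip_width: 5.8
finger_force: 30.0
```

```bash
python3 -m handwheel '0 0.005 -0.03 0 0 0 -1; 0 0.005 -0.08 0 0 0 -1; 0 0.005 -0.15 0 0 0 -1; 0 0.005 -0.15 0 0 0 -1; 0 0.005 -0.15 0 0 0 -1'; python3 -m handwheel '0 0 -0.1 0 0 0 -1; 0 0 -0.3 0 0 0 -1; 0 0 -0.6 0 0 0 -1; 0 0 -0.9 0 0 0 -1; 0 0 -1 0 0 0 -1; 0 0 -1 0 0 0 -1; 0 0 -1 0 0 0 -1'; python3 -m handwheel '0 0 0 0 0 0 -1;0 0 0 0 0 0 -1'; python3 see.py 3
python3 - <<'E'
from h import *
s=pickle.load(open("scene3.pkl","rb"))
cv2.imwrite("pics/c4.png",crop(s,280,120,80,100,6))
E
```

```text
time: 6.82
tool_pos: [584.8, -5.8, 167.6]
tcp_rot: [3.141, 0.0, 1.571]
contact_force: [2.5, -0.1, -1.8]
grip_width: 6.0
finger_force: 30.0
time: 7.4
tool_pos: [584.0, -5.7, 266.0]
tcp_rot: [-3.14, -0.0, 1.571]
contact_force: [-0.3, 0.4, -4.4]
grip_width: 5.8
finger_force: 30.0
time: 7.57
tool_pos: [583.7, -5.6, 264.5]
tcp_rot: [-3.137, -0.001, 1.571]
contact_force: [-0.3, 0.1, -2.4]
grip_width: 6.1
finger_force: 30.0
7.6667 [584.1  -5.7 265.1] [-3.1386e+00 -5.0000e-04  1.5705e+00] [ 0.6  0.3 -2.8] 6.1 29.99467581510544 [-0.14  0.43  1.28  0.    1.43 -0.14]
```

View pics/c4.png

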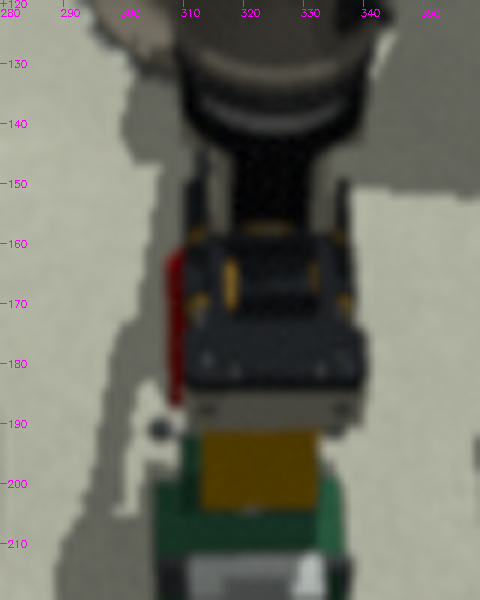

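Run:
```python
from h import *
s=pickle.load(open("scene3.pkl","rb"));t=pickle.load(open("top3.pkl","rb"))
for z in(293,265,251,238,225,163):print(z,proj(s,[584,-5.7,z]),proj(t,[584,-5.7,z]))
print(proj(s,[[616,-4,80],[556,-4,80],[585,30,80],[585,-39,80]]))
print(s["frame"][186:216,318:326:3].tolist())
```

```text
293 [[323.68350935 174.36775378]] [[331.59683719 187.36652972]]
265 [[323.44738623 181.1524806 ]] [[331.34617326 188.62031647]]
251 [[323.33325557 184.43189419]] [[331.2259548  189.22163279]]
238 [[323.22952233 187.41254959]] [[331.11721478 189.76553557]]
225 [[323.127884   190.33301025]] [[331.01115353 190.29603944]]
163 [[322.67008838 203.48724188]] [[330.53927378 192.65631752]]
[[322.96904321 227.90019099]
 [322.39977651 212.02638372]
 [333.4990074  219.43572288]
 [311.50402554 219.71184405]]
[[[69, 68, 60], [70, 69, 61], [69, 68, 60]], [[73, 72, 64], [71, 70, 63], [74, 72, 64]], [[73, 72, 64], [72, 72, 64], [72, 71, 63]], [[72, 71, 64], [72, 73, 64], [72, 72, 64]], [[74, 72, 62], [71, 69, 60], [73, 72, 62]], [[74, 67, 47], [75, 66, 47], [77, 67, 47]], [[77, 60, 15], [77, 60, 15], [78, 60, 13]], [[77, 58, 0], [78, 59, 0], [76, 57, 0]], [[77, 58, 0], [77, 57, 0], [77, 58, 0]], [[78, 60, 0], [77, 56, 0], [77, 58, 0]], [[77, 57, 0], [78, 58, 0], [76, 57, 0]], [[78, 58, 0], [77, 58, 0], [75, 56, 0]], [[77, 57, 0], [77, 58, 0], [76, 58, 0]], [[76, 57, 0], [77, 57, 0], [76, 57, 0]], [[77, 57, 0], [77, 58, 0], [77, 59, 0]], [[77, 58, 0], [77, 57, 0], [76, 57, 0]], [[78, 58, 0], [77, 58, 0], [77, 57, 0]], [[76, 57, 0], [78, 60, 9], [75, 57, 0]], [[64, 54, 13], [73, 63, 38], [63, 53, 20]], [[39, 48, 27], [53, 59, 48], [35, 46, 30]], [[21, 48, 32], [28, 51, 37], [20, 48, 35]], [[23, 50, 35], [20, 49, 35], [23, 50, 36]], [[22, 50, 35], [21, 49, 34], [22, 50, 34]], [[20, 49, 33], [21, 50, 34], [22, 49, 33]], [[20, 49, 33], [20, 48, 33], [19, 48, 32]], [[33, 54, 41], [37, 56, 44], [37, 56, 45]], [[63, 72, 67], [73, 81, 76], [74, 82, 76]], [[92, 95, 94], [99, 103, 100], [99, 103, 101]], [[101, 105, 103], [103, 107, 104], [103, 106, 104]], [[96, 100, 98], [96, 100, 98], [95, 99, 97]]]
```

The plate's lower edge is at scene row 203.5, exactly where the calibration puts it, and the eye is hidden behind the front finger. Carry it to a point about 60 mm in front of the peg ball, then turn.

```bash
python3 -m handwheel '0.25 -0.12 0 0 0 0 -1; 0.55 -0.27 0 0 0 0 -1; 0.8 -0.4 0 0 0 0 -1'; python3 -m handwheel '0.27 -0.13 0 0 0 0 -1; 0.54 -0.27 0 0 0 0 -1; 0.8 -0.4 0 0 0 0 -1'; python3 -m handwheel '0.27 -0.13 0 0 0 0 -1; 0.54 -0.27 0 0 0 0 -1; 0.8 -0.4 0 0 0 0 -1';  python3 -m handwheel '0.27 -0.13 0 0 0 0 -1; 0.54 -0.27 0 0 0 0 -1; 0.7 -0.35 0 0 0 0 -1; 0.8 -0.4 0 0 0 0 -1; 0.8 -0.4 0 0 0 0 -1' ;  python3 -m handwheel '0 0 0 0 0 -0.03 -1; 0 0 0 0 0 -0.06 -1; 0 0 0 0 0 -0.092 -1; 0 0 0 0 0 -0.092 -1; 0 0 0 0 0 -0.092 -1; 0 0 0 0 0 -0.092 -1' ; python3 see.py 4
python3 - <<'E'
from h import *
s=pickle.load(open("scene4.pkl","rb"));t=pickle.load(open("top4.pkl","rb"))
cv2.imwrite("pics/c5.png",np.hstack([crop(s,390,120,65,95,6),crop(t,185,180,65,95,6)]))
E
```

```text
time: 7.92
tool_pos: [543.7, 75.2, 265.6]
tcp_rot: [-3.139, -0.001, 1.569]
contact_force: [0.5, 0.7, -1.7]
grip_width: 5.9
finger_force: 30.0
time: 8.17
tool_pos: [503.6, 155.4, 266.0]
tcp_rot: [-3.14, 0.0, 1.57]
contact_force: [1.1, -0.1, -2.1]
grip_width: 5.9
finger_force: 30.0
time: 8.42
tool_pos: [463.6, 235.4, 266.1]
tcp_rot: [-3.14, 0.0, 1.571]
contact_force: [0.6, 0.8, -2.0]
grip_width: 5.9
finger_force: 30.0
time: 8.83
tool_pos: [423.6, 315.8, 266.2]
tcp_rot: [-3.14, -0.0, 1.573]
contact_force: [-0.3, -0.3, -2.0]
grip_width: 5.8
finger_force: 30.0
time: 9.33
tool_pos: [425.2, 313.6, 266.6]
tcp_rot: [-3.141, 0.0, 1.856]
contact_force: [-0.4, 0.3, -2.4]
grip_width: 5.5
finger_force: 30.0
9.4333 [425.  313.9 266.7] [3.1416e+00 1.0000e-04 1.8572e+00] [-0.5  0.9 -2.2] 5.9 29.994875192642212 [ 0.49  0.32  1.44 -0.    1.38  0.2 ]
```

View pics/c5.png

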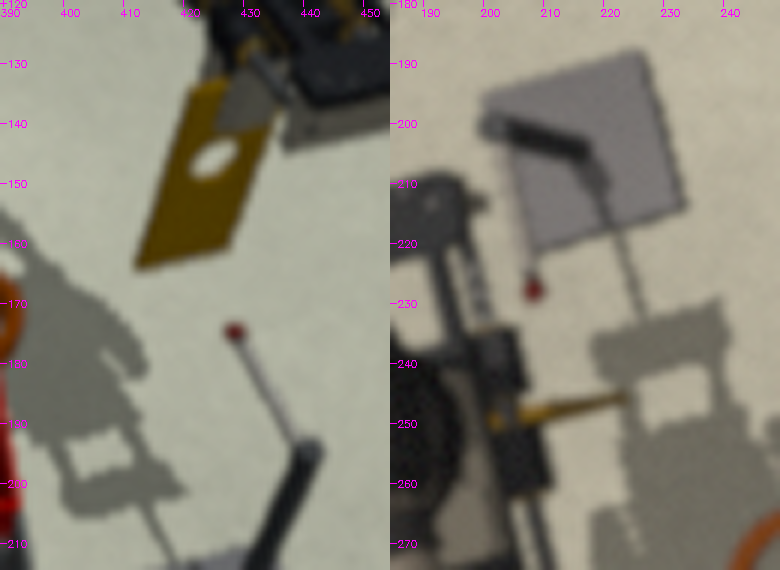

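The plate is free of the vise, with its eye at scene (424,146). The ball is at scene (428,175) and top (207,228). Next I'll locate the eye relative to the tool.

```bash
cat > eye.py <<'E'
import sys
from fit import *
i,X,Y,Z,yaw,e0,e1=sys.argv[1],*map(float,sys.argv[2:])
s=pickle.load(open(f"scene{i}.pkl","rb"));t=pickle.load(open(f"top{i}.pkl","rb"))
n=np.array([np.sin(yaw),-np.cos(yaw),0]) # closing axis
u,v=int(e0)-7,int(e1)-7
im=s["frame"][v:v+15,u:u+15].astype(float);m=np.clip((im[...,2]-20)/90,0,1)
yy,xx=np.mgrid[v:v+15,u:u+15];w=m*(np.hypot(xx-e0,yy-e1)<6);c=np.array([(w*xx).sum(),(w*yy).sum()])/w.sum()
T=s["T"];d=T[:3,:3]@np.array([(c[0]-s["cx"])/f(s),(c[1]-s["cy"])/f(s),1]);k=((np.array([X,Y,Z])-T[:3,3])@n)/(d@n)
e=T[:3,3]+k*d;l=np.array([np.cos(yaw),np.sin(yaw),0])
print("eye px",c,"world",e,"lateral",(e-[X,Y,Z])@l,"below tcp",Z-e[2])
E
python3 eye.py 4 425 313.9 266.7 1.857 424 146
python3 - <<'E'
from h import *
s=pickle.load(open("scene4.pkl","rb"))
c,sn=np.cos(1.857),np.sin(1.857)
for dl,z in((-28,163),(28,163),(-28,293),(28,293)): print(dl,z,proj(s,[425+c*dl,313.9+sn*dl,z+1.6]))
E
```

```text
eye px [425.17639752 145.75031056] world [425.34337459 312.73318259 241.18090157] lateral -1.2162931344674324 below tcp 25.519098425273512
-28 163 [[411.93580631 164.64787322]]
28 163 [[427.42934428 160.93875839]]
-28 293 [[421.49060864 134.46731403]]
28 293 [[438.36887346 130.71451487]]
```

```bash
python3 -m handwheel '0.017 0 0.2 0 0 0 -1; 0.017 0 0.4 0 0 0 -1; 0.017 0 0.6 0 0 0 -1; 0.017 0 0.727 0 0 0 -1; 0.017 0 0.727 0 0 0 -1; 0.017 0 0.727 0 0 0 -1; 0.017 0 0.727 0 0 0 -1'; python3 -m handwheel '0 0.1 0 0 0 0 -1; 0 0.2 0 0 0 0 -1; 0 0.3 0 0 0 0 -1; 0 0.36 0 0 0 0 -1; 0 0.36 0 0 0 0 -1; 0 0.36 0 0 0 0 -1'; python3 see.py 5
python3 eye.py 5 459.7 326.4 194 1.857 430 159
python3 - <<'E'
from h import *
s=pickle.load(open("scene5.pkl","rb"));t=pickle.load(open("top5.pkl","rb"))
cv2.imwrite("pics/c6.png",np.hstack([crop(s,400,130,50,70,8),crop(t,185,190,50,70,8)]))
E
```

```text
time: 10.02
tool_pos: [424.9, 316.2, 195.1]
tcp_rot: [3.14, -0.0, 1.859]
contact_force: [-0.8, 0.2, -2.0]
grip_width: 5.7
finger_force: 30.0
time: 10.52
tool_pos: [458.9, 326.2, 194.5]
tcp_rot: [3.141, -0.0, 1.859]
contact_force: [-0.3, 0.2, -1.7]
grip_width: 5.9
finger_force: 30.0
10.6167 [458.4 326.1 194.3] [ 3.1416e+00 -1.0000e-04  1.8597e+00] [ 0.2  0.4 -1.3] 5.9 29.99475449323654 [0.48 0.44 1.47 0.   1.23 0.19]
eye px [431.06072252 159.98039969] world [458.20408486 331.48325271 212.40067004] lateral 5.298794222521668 below tcp -18.400670042847764
```

View pics/c6.png

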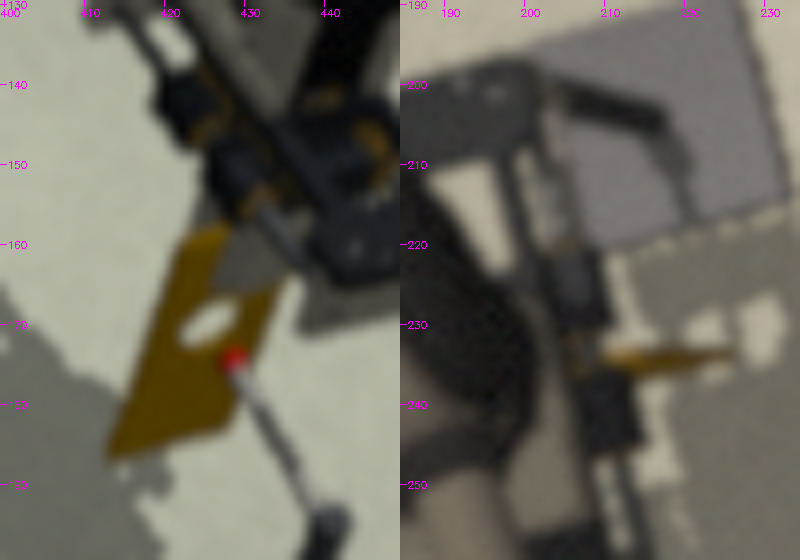

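```bash
python3 eye.py 5 458.6 326.2 194.4 1.859 425.3 170
python3 - <<'E'
from h import *
s=pickle.load(open("scene5.pkl","rb"))
for d in(0,22,60):print(d,proj(s,[458.6+.959*d+.3,326.2+.285*d-1.1,168.5]))
E
```

```text
eye px [425.77290693 169.57276321] world [458.74913505 325.69694298 169.08470786] lateral -0.5246976566293082 below tcp 25.315292137949
0 [[425.55096647 169.73342894]]
22 [[428.88413581 174.71557659]]
60 [[434.81888183 183.58634728]]
```

The eye at (425.6,169.6) is on course to arrive exactly on the ball at (428.8,174.6). Slide it on by 60 mm.

```bash
python3 -m handwheel '0 0.08 0 0 0 0 -1; 0 0.16 0 0 0 0 -1; 0 0.24 0 0 0 0 -1; 0 0.32 0 0 0 0 -1; 0 0.32 0 0 0 0 -1; 0 0.32 0 0 0 0 -1'; python3 -m handwheel '0 0.07 0 0 0 0 -1; 0 0.14 0 0 0 0 -1; 0 0.21 0 0 0 0 -1; 0 0.28 0 0 0 0 -1; 0 0.28 0 0 0 0 -1; 0 0.28 0 0 0 0 -1';python3 -m handwheel '0 0 0.03 0 0 0 -1; 0 0 0.06 0 0 0 -1; 0 0 0.08 0 0 0 -1; 0 0 0.1 0 0 0 -1; 0 0 0.1 0 0 0 -1; 0 0 0.1 0 0 0 -1'; python3 see.py 6
python3 - <<'E'
from h import *
s=pickle.load(open("scene6.pkl","rb"));t=pickle.load(open("top6.pkl","rb"))
cv2.imwrite("pics/c7.png",np.hstack([crop(s,405,140,50,70,8),crop(t,185,190,50,70,8)]))
E
```

```text
time: 11.12
tool_pos: [489.9, 335.3, 193.6]
tcp_rot: [-3.141, 0.0, 1.859]
contact_force: [-0.1, 0.6, -1.7]
grip_width: 5.9
finger_force: 30.0
time: 11.62
tool_pos: [516.6, 343.3, 193.7]
tcp_rot: [-3.141, -0.0, 1.859]
contact_force: [-0.6, -0.0, -2.2]
grip_width: 6.0
finger_force: 30.0
time: 12.12
tool_pos: [516.2, 343.2, 183.9]
tcp_rot: [-3.141, 0.0, 1.86]
contact_force: [0.5, -0.0, -1.3]
grip_width: 5.8
finger_force: 30.0
12.2167 [516.3 343.3 184.2] [ 3.1413e+00 -1.0000e-04  1.8597e+00] [ 0.4  0.5 -1.6] 5.6 29.994763433933258 [0.46 0.55 1.31 0.   1.28 0.17]
```

View pics/c7.png

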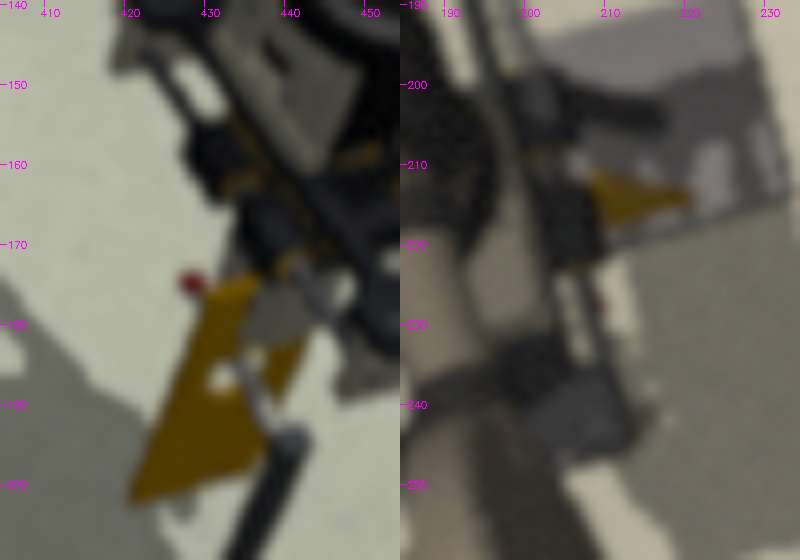

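The ball at scene (428,175) is now on the robot side of the plate, with the peg running through the eye. Lower until it takes the weight, open, and retreat upward.

```bash
python3 -m handwheel '0 0 0.015 0 0 0 -1; 0 0 0.015 0 0 0 -1; 0 0 0.015 0 0 0 -1' | grep -E "pos|contact";python3 -m handwheel '0 0 0.015 0 0 0 -1; 0 0 0.015 0 0 0 -1; 0 0 0.015 0 0 0 -1' | grep -E "pos|contact"; python3 -m handwheel '0 0 0 0 0 0 -0.7; 0 0 0 0 0 0 -0.7; 0 0 0 0 0 0 -0.5; 0 0 0 0 0 0 -0.3; 0 0 0 0 0 0 -0.1; 0 0 0 0 0 0 0; 0 0 0 0 0 0 0; 0 0 0 0 0 0 0'; python3 -m handwheel '0 0 -0.05 0 0 0 0; 0 0 -0.1 0 0 0 0; 0 0 -0.2 0 0 0 0; 0 0 -0.35 0 0 0 0; 0 0 -0.6 0 0 0 0; 0 0 -0.9 0 0 0 0; 0 0 -0.9 0 0 0 0; 0 0 -0.9 0 0 0 0'
```

```text
tool_pos: [516.3, 343.3, 182.5]
contact_force: [-0.2, 0.8, -1.7]
tool_pos: [516.5, 343.3, 181.6]
contact_force: [-0.5, -0.6, 2.0]
time: 13.38
tool_pos: [516.3, 343.3, 181.0]
tcp_rot: [3.142, -0.0, 1.86]
contact_force: [0.2, -0.9, 0.1]
grip_width: 44.8
finger_force: 0.0
time: 14.05
tool_pos: [517.2, 343.8, 274.2]
tcp_rot: [3.136, -0.001, 1.86]
contact_force: [-1.5, -0.6, -0.8]
grip_width: 46.4
finger_force: 0.0
```

```bash
python3 -m handwheel '-0.25 -0.055 0 0 0 0 0; -0.55 -0.12 0 0 0 0 0; -0.844 -0.188 0 0 0 0 0' >/dev/null; python3 -m handwheel '-0.28 -0.063 0 0 0 0 0; -0.56 -0.125 0 0 0 0 0; -0.844 -0.188 0 0 0 0 0' |grep pos; python3 -m handwheel '-0.28 -0.063 0 0 0 0 0; -0.56 -0.125 0 0 0 0 0; -0.844 -0.188 0 0 0 0 0' |grep pos; python3 -m handwheel '-0.28 -0.063 0 0 0 0 0; -0.56 -0.125 0 0 0 0 0; -0.844 -0.188 0 0 0 0 0' |grep pos; python3 -m handwheel '-0.28 -0.063 0 0 0 0 0; -0.56 -0.125 0 0 0 0 0; -0.844 -0.188 0 0 0 0 0' |grep pos; python3 -m handwheel '-0.28 -0.063 0 0 0 0 0; -0.56 -0.125 0 0 0 0 0; -0.844 -0.188 0 0 0 0 0' |grep pos; python3 -m handwheel '-0.28 -0.063 0 0 0 0 0; -0.56 -0.125 0 0 0 0 0; -0.844 -0.188 0 0 0 0 0; -0.844 -0.188 0 0 0 0 0; -0.844 -0.188 0 0 0 0 0';  python3 see.py 7
python3 - <<'E'
from h import *
s=pickle.load(open("scene7.pkl","rb"));t=pickle.load(open("top7.pkl","rb"))
cv2.imwrite("pics/c8.png",np.vstack([np.hstack([crop(s,405,160,50,50,6),crop(t,190,180,50,50,6)]),np.hstack([crop(s,295,195,50,45,6),crop(t,305,165,50,45,6)])]))
E
```

```text
tool_pos: [527.8, 169.4, 270.5]
tool_pos: [533.8, 83.1, 270.5]
tool_pos: [539.8, -3.1, 270.5]
tool_pos: [545.9, -89.3, 270.5]
tool_pos: [551.9, -175.5, 270.4]
time: 15.97
tool_pos: [557.8, -261.7, 269.8]
tcp_rot: [-3.14, -0.002, 1.857]
contact_force: [-1.2, 0.6, 0.7]
grip_width: 46.0
finger_force: 0.0
16.0667 [ 558.2 -259.8  270.5] [-3.1410e+00 -1.5000e-03  1.8598e+00] [-0.5 -0.3  0.4] 46.1 0.0 [-0.56  0.49  1.17  0.    1.48 -0.85]
```

View pics/c8.png

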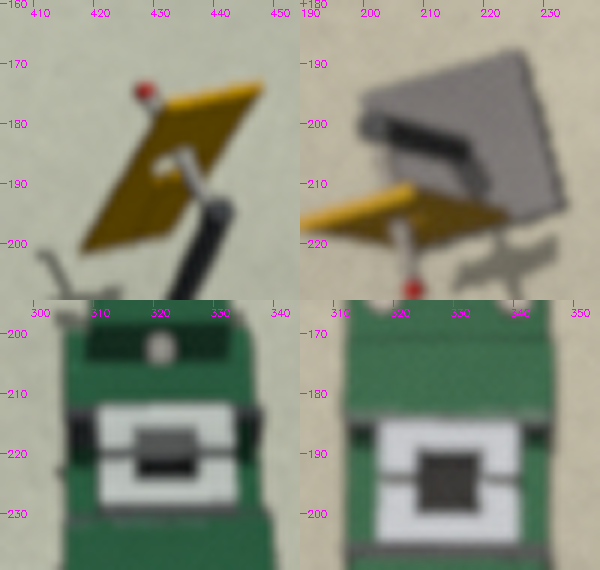

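The plate hangs on the peg (scene (433,187), ball in front of it), and the vise socket is free and clearly visible. I'll refit the block/socket and the punch.

```bash
cat > m1.py <<'E'
from fit import *
t0=pickle.load(open("top0.pkl","rb"));s0=pickle.load(open("scene0.pkl","rb"))
t=pickle.load(open("top7.pkl","rb"));s=pickle.load(open("scene7.pkl","rb"))
def R(p,r): 
    u,v,w,h=r;im=p["frame"][v:v+h,u:u+w].astype(float);return im[...,0],im[...,1],im[...,2]
def run(name,vs,bxs,g):
    for n,v in(("both",vs),("top",vs[:1]),("scene",vs[1:])):
        r,c=fit(v,bxs,g);print(name,n,np.round(r,3),round(np.degrees(r[2]),2),round(c,2))
def blk(p,r):
    a,g,b=R(p,r);return np.clip((np.minimum(a,b)-80)/80,0,1)
def soc(p,r): return 1-blk(p,r)
rt,rs=(315,183,29,24),(308,210,29,19)
run("block",[(t,rt,blk(t,rt)),(s,rs,blk(s,rs))],[(-30,30,-35,35,79.5,80)],(586,-4,0))
rt,rs=(320,187,18,15),(313,212,17,14)
run("socket",[(t,rt,soc(t,rt)),(s,rs,soc(s,rs))],[(-17,17,-17,17,79.9,80),(-4.2,4.2,-36,36,79.9,80)],(586,-4,0))
def dark(p,r):
    a,g,b=R(p,r);return np.clip((b-a+12)/14,0,1)*(g<120)
hg=(564.5,-346.5,.278)
rt,rs=(432,193,24,20),(200,198,20,30)
run("punch",[(t0,rt,dark(t0,rt)),(s0,rs,dark(s0,rs))],[(-11,11,-11,11,40,90),(-16,16,-16,16,90,96),(-11,11,-11,11,96,140),(-9,9,-9,9,140,146)],hg)
for p,r in((t0,rt),(s0,rs)): print((dark(p,r)*9).astype(int).astype(str).tolist() and "\n".join("".join(map(str,q)) for q in (dark(p,r)*9).astype(int)),"\n")
E
python3 m1.py
```

```text
block both [ 5.86182e+02 -4.14200e+00 -4.00000e-03] -0.21 202.41
block top [ 5.86293e+02 -3.13200e+00  6.00000e-03] 0.32 108.34
block scene [ 5.8607e+02 -5.3510e+00 -7.0000e-03] -0.39 90.38
socket both [ 5.86666e+02 -4.65600e+00  6.00000e-03] 0.34 27.76
socket top [ 5.86663e+02 -3.25000e+00  7.00000e-03] 0.41 17.06
socket scene [ 5.86783e+02 -5.46500e+00 -1.50000e-02] -0.84 8.08
punch both [ 5.64264e+02 -3.45671e+02  4.16000e-01] 23.82 56.03
punch top [ 5.64824e+02 -3.44757e+02  2.85000e-01] 16.35 31.74
punch scene [ 5.62522e+02 -3.46709e+02  4.17000e-01] 23.9 21.94
000000000000000000000000
000000000000000000000000
000000000000000000000000
000000000000000000000000
000000000000000000000000
000000000000599999800000
000000000179999999700000
000000399999999987500000
000001799999999867510000
000017799999999767630000
000343699999999778993000
000135479999999999996000
000034779999999999900000
000014359999999951000000
000003158999300000000000
000000004310000000000000
000000000000000000000000
000000000000000000000000
000000000000000000000000
000000000000000000000000 

00000000000000000000
00000000000000000000
00000000000000000000
00000000004590000000
00000077789999000000
00000099999999000000
00000099999999700000
00000099999999800000
00000099999999900000
00000009999999950000
00000009999999990000
00000009999999999500
00000009999999999810
00000005999999999930
00000000999999999930
00000000799999999910
00000000599999999900
00000000499999999900
00000000099999999910
00000000059999997820
00000000000487776540
00000000000057555660
00000000000047655553
00000000000017655665
00000000000005755565
00000000000002755656
00000000000000556554
00000000000000333000
00000000000000000000
00000000000000000000
```

```bash
python3 -m handwheel '-0.28 -0.06 0 0 0 -0.013 0.3; -0.56 -0.125 0 0 0 -0.013 0.3; -0.833 -0.182 0 0 0 -0.013 0.3; -0.833 -0.182 0 0 0 -0.013 0.3; -0.833 -0.182 0 0 0 -0.013 0.3; -0.833 -0.182 0 0 0 -0.013 0.3; -0.833 -0.182 0 0 0 -0.013 0.3' ; python3 -m handwheel '0 0 0 0 0 0 0.3; 0 0 0 0 0 0 0.3; 0 0 0 0 0 0 0.3';python3 -m handwheel '0 0 0 0 0 0 0.3; 0 0 0 0 0 0 0.3; 0 0 0 0 0 0 0.3'
```

```text
time: 16.65
tool_pos: [565.0, -343.8, 271.4]
tcp_rot: [3.141, -0.0, 1.902]
contact_force: [-0.3, 0.5, 0.4]
grip_width: 59.4
finger_force: 0.0
time: 16.9
tool_pos: [564.9, -344.8, 271.4]
tcp_rot: [3.141, 0.0, 1.901]
contact_force: [-0.0, 0.4, 0.6]
grip_width: 59.8
finger_force: 0.0
time: 17.15
tool_pos: [564.7, -345.5, 271.0]
tcp_rot: [3.142, -0.0, 1.9]
contact_force: [0.7, -1.0, -0.1]
grip_width: 59.7
finger_force: 0.0
```

```bash
python3 -m handwheel '0 0 0.3 0 0 0 0.3; 0 0 0.6 0 0 0 0.3; 0 0 0.95 0 0 0 0.3; 0 0 0.95 0 0 0 0.3; 0 0 0.95 0 0 0 0.3';python3 -m handwheel '0 0 0.2 0 0 0 0.3; 0 0 0.4 0 0 0 0.3; 0 0 0.6 0 0 0 0.3; 0 0 0.73 0 0 0 0.3; 0 0 0.73 0 0 0 0.3; 0 0 0.73 0 0 0 0.3; 0 0 0.73 0 0 0 0.3';python3 see.py 8
python3 - <<'E'
from h import *
s=pickle.load(open("scene8.pkl","rb"));t=pickle.load(open("top8.pkl","rb"))
cv2.imwrite("pics/c9.png",np.hstack([crop(s,185,180,50,60,8),crop(t,415,170,50,60,8)]))
E
```

```text
time: 17.57
tool_pos: [564.0, -345.1, 174.7]
tcp_rot: [-3.139, -0.004, 1.9]
contact_force: [0.0, 0.2, 1.9]
grip_width: 59.7
finger_force: 0.0
time: 18.15
tool_pos: [566.0, -346.6, 105.8]
tcp_rot: [3.139, 0.004, 1.9]
contact_force: [0.3, 0.3, 0.4]
grip_width: 59.5
finger_force: 0.0
18.25 [ 565.7 -346.4  105.4] [3.1395e+00 3.1000e-03 1.9004e+00] [0.3 0.5 0.3] 59.8 0.0 [-0.66  0.7   1.27  0.    1.18 -0.99]
```

View pics/c9.png

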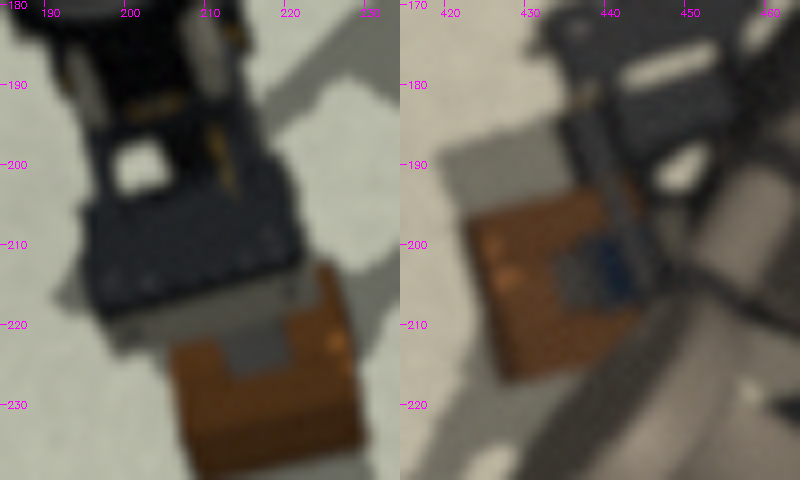

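The fingers straddle the punch (shank at scene (215,224), grip at top (441,204)). Close.

```bash
python3 -m handwheel '0 0 0 0 0 0 -0.3; 0 0 0 0 0 0 -0.3; 0 0 0 0 0 0 -0.3; 0 0 0 0 0 0 -0.3; 0 0 0 0 0 0 -0.3; 0 0 0 0 0 0 -0.3; 0 0 0 0 0 0 -0.3'; python3 -m handwheel '0 0 0 0 0 0 -1; 0 0 0 0 0 0 -1; 0 0 0 0 0 0 -1; 0 0 0 0 0 0 -1; 0 0 0 0 0 0 -1; 0 0 0 0 0 0 -1'
```

```text
time: 18.83
tool_pos: [564.7, -345.6, 102.9]
tcp_rot: [3.142, -0.0, 1.9]
contact_force: [0.1, -0.1, -0.5]
grip_width: 32.3
finger_force: 0.0
time: 19.33
tool_pos: [564.7, -345.6, 103.0]
tcp_rot: [3.142, -0.0, 1.901]
contact_force: [-0.5, -0.0, -0.7]
grip_width: 21.8
finger_force: 29.9
```

```bash
python3 -m handwheel '0 0 -0.05 0 0 0 -1; 0 0 -0.15 0 0 0 -1; 0 0 -0.3 0 0 0 -1; 0 0 -0.5 0 0 0 -1; 0 0 -0.75 0 0 0 -1; 0 0 -0.75 0 0 0 -1'; python3 -m handwheel '0 0 -0.25 0 0 0 -1; 0 0 -0.5 0 0 0 -1; 0 0 -0.75 0 0 0 -1; 0 0 -0.75 0 0 0 -1; 0 0 -0.75 0 0 0 -1; 0 0 -0.75 0 0 0 -1'; python3 -m handwheel '0.15 0.06 0 0 0 0 -1; 0.35 0.145 0 0 0 0 -1; 0.57 0.237 0 0 0 0 -1; 0.789 0.3275 0 0 0 0 -1' |grep pos; python3 -m handwheel '0.27 0.11 0 0 0 0 -1; 0.53 0.22 0 0 0 0 -1; 0.789 0.3275 0 0 0 0 -1' |grep pos;python3 -m handwheel '0.27 0.11 0 0 0 0 -1; 0.53 0.22 0 0 0 0 -1; 0.789 0.3275 0 0 0 0 -1' |grep pos; python3 -m handwheel '0.25 0.1 0 0 0 0 -1; 0.45 0.187 0 0 0 0 -1; 0.62 0.257 0 0 0 0 -1; 0.73 0.303 0 0 0 0 -1; 0.789 0.3275 0 0 0 0 -1; 0.789 0.3275 0 0 0 0 -1'; python3 -m handwheel '0 0 0 0 0 0.025 -1; 0 0 0 0 0 0.05 -1; 0 0 0 0 0 0.075 -1; 0 0 0 0 0 0.105 -1; 0 0 0 0 0 0.105 -1; 0 0 0 0 0 0.105 -1; 0 0 0 0 0 0.105 -1; 0 0 0 0 0 0.105 -1'; python3 see.py 9
```

```text
time: 19.83
tool_pos: [566.7, -347.0, 184.2]
tcp_rot: [3.136, 0.008, 1.901]
contact_force: [0.7, -0.6, -1.5]
grip_width: 21.8
finger_force: 29.9
time: 20.33
tool_pos: [564.1, -345.1, 251.1]
tcp_rot: [-3.14, -0.002, 1.9]
contact_force: [-0.7, -0.4, -3.7]
grip_width: 21.9
finger_force: 29.9
tool_pos: [569.2, -259.1, 250.1]
tool_pos: [574.6, -173.4, 250.4]
tool_pos: [580.0, -88.1, 250.6]
time: 21.67
tool_pos: [586.1, -3.6, 251.8]
tcp_rot: [-3.14, -0.001, 1.902]
contact_force: [-0.7, 0.6, -2.9]
grip_width: 22.1
finger_force: 29.9
time: 22.33
tool_pos: [586.5, -5.0, 252.9]
tcp_rot: [-3.141, 0.0, 1.572]
contact_force: [-0.4, 0.2, -2.7]
grip_width: 22.0
finger_force: 29.9
22.4333 [586.5  -4.8 253. ] [-3.1416  0.      1.5714] [ 0.1 -0.1 -3.7] 22.0 29.912157654762268 [-0.14  0.44  1.3  -0.    1.4  -0.14]
```

```bash
python3 -m handwheel '0 0 0.1 0 0 0 -1; 0 0 0.2 0 0 0 -1; 0 0 0.3 0 0 0 -1; 0 0 0.4 0 0 0 -1; 0 0 0.5 0 0 0 -1; 0 0 0.5 0 0 0 -1; 0 0 0.5 0 0 0 -1; 0 0 0.5 0 0 0 -1'; python3 -m handwheel '0 0 0 0 0 0 -1; 0 0 0 0 0 0 -1; 0 0 0 0 0 0 -1; 0 0 0 0 0 0 -1'|grep pos; python3 see.py 10
python3 - <<'E'
from h import *
s=pickle.load(open("scene10.pkl","rb"));t=pickle.load(open("top10.pkl","rb"))
b=s["frame"].copy()
im=crop(s,298,185,48,50,10)
X=[[586.5+a*11,-5+c*11,z] for z in(110,) for a,c in((1,-1),(1,1),(-1,1))]
q=proj(s,X);print(q)
for p in q: cv2.circle(im,tuple(int(v) for v in (p-[298,185]+.5)*10),3,(255,0,255),1)
cv2.imwrite("pics/c10.png",im)
E
```

```text
time: 23.1
tool_pos: [586.8, -4.6, 203.3]
tcp_rot: [3.141, -0.0, 1.571]
contact_force: [0.1, -0.3, -3.6]
grip_width: 21.6
finger_force: 29.9
tool_pos: [586.6, -4.6, 203.4]
23.5333 [586.6  -4.6 203.3] [ 3.1411 -0.      1.5706] [-0.5 -0.2 -2.7] 21.9 29.912166595458984 [-0.14  0.47  1.39  0.    1.28 -0.14]
[[319.06210277 217.47741167]
 [326.27427867 217.38807882]
 [326.01948578 211.5091768 ]]
```

View pics/c10.png

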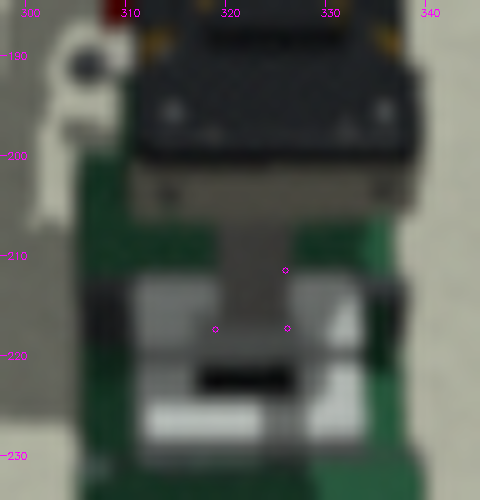

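The shank hangs upright over the socket (shank cols 318.7-326.3, bottom row about 217.5; socket cols 316.5-327). I'll measure its edges numerically.

Run:
```python
from h import *
s=pickle.load(open("scene10.pkl","rb"));g=s["frame"].astype(float).mean(2)
for r in range(207,226):
    print(r,g[r,312:334].astype(int).tolist(), s["frame"][r,322].tolist())
L=[]
for r in range(212,217):
    row=g[r];e=[]
    for a,b in((314,322),(322,330)):
        d=np.abs(np.diff(row[a:b]));e.append((d*(np.arange(a,b-1)+.5)).sum()/d.sum())
    L.append((r,*e))
L=np.array(L);print(np.round(L,2),L[:,1:].mean(1))
for z in(90,110,130):print(proj(s,[[586.6,-4.6-11,z],[586.6+11,-4.6-11,z],[586.6+11,-4.6+11,z]]).round(2).tolist())
print("socket",proj(s,[[586.7+17*a,-4.6+17*b,80] for a in(-1,1) for b in(-1,1)]).round(2).tolist())
```

```text
207 [47, 48, 46, 45, 47, 49, 50, 54, 61, 62, 62, 61, 60, 61, 58, 55, 49, 48, 46, 45, 45, 44] [64, 64, 58]
208 [37, 37, 38, 37, 39, 37, 39, 46, 56, 59, 58, 58, 57, 56, 54, 46, 39, 38, 38, 34, 34, 37] [59, 59, 56]
209 [36, 35, 33, 35, 34, 36, 36, 43, 55, 58, 57, 57, 56, 55, 53, 43, 35, 34, 35, 35, 35, 39] [58, 58, 55]
210 [35, 34, 33, 36, 34, 33, 37, 44, 54, 58, 58, 56, 56, 56, 52, 42, 35, 32, 34, 34, 34, 38] [59, 59, 57]
211 [39, 43, 41, 42, 42, 42, 43, 47, 56, 57, 58, 57, 57, 57, 53, 48, 46, 45, 45, 47, 44, 42] [59, 59, 56]
212 [66, 68, 68, 69, 67, 67, 66, 61, 58, 57, 58, 56, 56, 57, 59, 69, 75, 76, 77, 75, 73, 60] [59, 59, 56]
213 [89, 93, 94, 93, 93, 93, 91, 79, 63, 57, 56, 57, 56, 57, 66, 89, 99, 101, 100, 101, 97, 82] [58, 57, 55]
214 [101, 105, 104, 103, 103, 103, 100, 87, 66, 57, 58, 56, 54, 56, 69, 94, 104, 105, 103, 107, 113, 102] [59, 59, 56]
215 [100, 105, 106, 106, 103, 101, 96, 85, 63, 56, 56, 55, 56, 57, 69, 93, 103, 104, 104, 115, 135, 124] [58, 57, 55]
216 [99, 104, 103, 102, 99, 90, 84, 77, 61, 57, 56, 56, 56, 56, 64, 86, 99, 102, 105, 129, 157, 136] [58, 57, 55]
217 
[... 745 characters left out ...]
169, 178, 164] [16, 16, 18]
224 [100, 111, 111, 111, 106, 85, 69, 66, 66, 66, 67, 62, 51, 45, 47, 62, 93, 119, 148, 173, 178, 164] [66, 69, 67]
225 [111, 141, 146, 145, 143, 138, 133, 133, 133, 133, 133, 123, 93, 82, 81, 87, 112, 148, 171, 181, 180, 168] [132, 136, 133]
[[212.   317.94 326.29]
 [213.   319.02 326.46]
 [214.   319.22 326.2 ]
 [215.   318.85 326.31]
 [216.   318.23 326.68]] [322.11188811 322.73963338 322.71046756 322.5806181  322.45814061]
[[319.02, 218.23], [319.11, 221.17], [326.22, 221.08]]
[[319.11, 214.54], [319.19, 217.5], [326.41, 217.41]]
[[319.19, 210.75], [319.28, 213.72], [326.6, 213.64]]
socket [[316.96, 215.63], [327.71, 215.5], [317.18, 224.64], [328.13, 224.49]]
```

The scene view puts the punch on the tool axis and the socket about 0.7 mm towards -y, with x matching. Apply this and descend to the hover height.

```bash
python3 -m handwheel '-0.007 0 0.05 0 0 0 -1; -0.007 0 0.1 0 0 0 -1; -0.007 0 0.15 0 0 0 -1; -0.007 0 0.2 0 0 0 -1; -0.007 0 0.202 0 0 0 -1; -0.007 0 0.202 0 0 0 -1; -0.007 0 0.202 0 0 0 -1'; python3 -m handwheel '0 0 0 0 0 0 -1; 0 0 0 0 0 0 -1; 0 0 0 0 0 0 -1; 0 0 0 0 0 0 -1; 0 0 0 0 0 0 -1; 0 0 0 0 0 0 -1'; python3 see.py 11
python3 - <<'E'
from h import *
s=pickle.load(open("scene11.pkl","rb"));g=s["frame"].astype(float).mean(2)
for r in range(213,226): print(r,g[r,314:331].astype(int).tolist())
for z in(90,110):print(proj(s,[[586.6+11,-5.3-11,z],[586.6+11,-5.3+11,z]]).round(2).tolist())
s7=pickle.load(open("scene7.pkl","rb"))
from plant import viewer
for n in("keeper","peg_stand"): pass
a=s7["frame"][160:205,405:455].astype(int);b=s["frame"][160:205,405:455].astype(int);print("plate change",np.abs(a-b).max(2).mean(), np.percentile(np.abs(a-b).max(2),99))
E
```

```text
time: 24.12
tool_pos: [586.6, -5.3, 182.8]
tcp_rot: [3.142, -0.0, 1.571]
contact_force: [-0.3, -0.2, -3.7]
grip_width: 21.7
finger_force: 29.9
time: 24.62
tool_pos: [586.5, -5.2, 182.9]
tcp_rot: [3.141, -0.0, 1.571]
contact_force: [0.5, -0.6, -3.3]
grip_width: 21.7
finger_force: 29.9
24.7167 [586.5  -5.3 182.8] [ 3.1415e+00 -1.0000e-04  1.5706e+00] [-0.6  0.7 -3.2] 22.0 29.91218626499176 [-0.14  0.49  1.42  0.    1.24 -0.14]
213 [93, 93, 93, 93, 89, 73, 60, 58, 56, 58, 56, 57, 71, 94, 101, 101, 100]
214 [104, 104, 104, 103, 97, 74, 59, 57, 57, 57, 55, 58, 74, 99, 106, 105, 105]
215 [105, 104, 104, 99, 92, 71, 59, 56, 56, 57, 56, 58, 73, 95, 103, 104, 105]
216 [104, 103, 101, 90, 81, 66, 59, 58, 57, 56, 56, 58, 68, 86, 99, 102, 102]
217 [102, 103, 100, 85, 73, 64, 59, 58, 56, 55, 56, 57, 63, 78, 95, 101, 104]
218 [101, 101, 97, 83, 73, 65, 58, 57, 57, 55, 55, 57, 62, 75, 88, 96, 106]
219 [90, 89, 86, 78, 71, 63, 57, 56, 57, 57, 56, 56, 62, 70, 80, 86, 97]
220 [77, 77, 76, 71, 65, 58, 56, 57, 56, 54, 54, 55, 56, 63, 72, 77, 86]
221 [82, 84, 83, 67, 49, 42, 43, 43, 44, 42, 42, 41, 41, 54, 76, 87, 102]
222 [96, 97, 91, 63, 31, 17, 17, 20, 19, 20, 19, 20, 21, 48, 81, 99, 123]
223 [102, 101, 93, 62, 28, 16, 16, 18, 19, 17, 16, 15, 21, 46, 85, 101, 127]
224 [111, 111, 106, 86, 69, 66, 67, 67, 67, 67, 62, 49, 48, 61, 93, 110, 131]
225 [146, 146, 144, 138, 133, 133, 132, 133, 132, 133, 123, 93, 81, 88, 112, 140, 155]
[[318.88, 221.18], [325.99, 221.09]]
[[318.96, 217.51], [326.18, 217.42]]
plate change 6.806666666666667 9.0
```

```bash
python3 -c "
from plant import bot
print(bot.close_job())"
```

```text
the job is handed in; nothing more can be done
None
```

The job is handed in, with no verdict returned: the keeper plate hangs on its peg, and the punch is held upright about 10 mm above the socket, centred to within about 1 mm and squared with it.

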